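# Gauge the rod sleeves

## Task

Try both aluminium sleeves on the gauge: set each in turn on the entry bed and push it along onto the level gauge pin. A sleeve that slides on is pushed fully on, until its rear face is level with the tip of the pin, and stays there (the next one shoves it along); one that is stopped by the pin's tip goes into the steel reject tray, lying flat on its floor. Do not shift or knock over the other things on the bench.

Things in the scene. Friction and masses are not known exactly. Their poses are not given: they have to be found in the camera images.
- gauge: fixed steel gauge, base plate 76 mm wide and 8 mm thick from x = -86 to 118 mm. Origin: on the bench right below the pin's nose; x = direction in which sleeves are pushed on, z up. From x 8 to 97 mm the pin lies between two cheeks 38.8 mm apart, 10 mm thick, 42 mm above the bench, open above
- gauge_nose (a point): tip centre of the level, fixed pin, 26 mm above the bench: 14.5 mm thick, tip tapered from 11 mm over its first 4 mm; axes as gauge. A sleeve on the base plate has its bore at pin height. A sleeve that does not fit stops with only 5 mm of it over the nose (its middle 10 mm before the nose)
- gauge_bed (a point): a good place to set a sleeve down: on top of the base plate (8 mm above the bench), 58 mm before the nose. The entry bed runs from 85 mm before to 8 mm past the nose between two low rails 8 mm tall, 6 mm thick, 50 mm apart, which taper to 38.8 mm between 50 and 6 mm before the nose; axes as gauge
- gauge_stop (a point): far end of the pin, at the face of the stop block, 96 mm past the nose (block 16 mm thick, top 50 mm above the bench): the pin has room for three sleeves in a row, and a sleeve pushed on shoves those before it along. With its rear face level with the nose a sleeve's middle is 15 mm past the nose
- sleeve_a: one of two outwardly identical smooth aluminium sleeves: square body 36 mm wide (own y), 36 mm tall, 30 mm long, 85 g. Round bore along its own x, 18 mm at both mouths, axis 18 mm up; both ends alike. The throat, from 5 mm inside the mouths, may be too small for the pin; whether it is is not known beforehand. Origin: centre of its underside, z up; starts flat on the bench at any yaw
- sleeve_b: one of two outwardly identical smooth aluminium sleeves: square body 36 mm wide (own y), 36 mm tall, 30 mm long, 85 g. Round bore along its own x, 18 mm at both mouths, axis 18 mm up; both ends alike. The throat, from 5 mm inside the mouths, may be too small for the pin; whether it is is not known beforehand. Origin: centre of its underside, z up; starts flat on the bench at any yaw
- mid_a (a point): centre of sleeve a (on the bore's axis, 18 mm above its underside), axes as the sleeve
- mid_b (a point): centre of sleeve b (on the bore's axis, 18 mm above its underside), axes as the sleeve
- reject_tray: shallow fixed steel tray, 120 mm (x) by 100 mm (y) outside, 22 mm tall, wall and floor 4 mm. Origin: centre of its underside
- vial: bystander: small glass vial with black cap, upright, 22 mm across, 46 mm tall; origin at its underside
- stopper: bystander: black rubber stopper, 20 to 26 mm across, 28 mm tall; origin at its underside
- beaker: bystander: empty glass beaker, 56 mm across, 65 mm tall; origin at its underside
- jar: bystander: white plastic jar, 44 mm across, 55 mm tall; origin at its underside
- amber_bottle: bystander: amber reagent bottle, 72 mm across, 170 mm tall; origin at its underside
- amber_small: bystander: smaller amber bottle, 56 mm across, 130 mm tall; origin at its underside
- screwdriver: bystander: screwdriver lying flat, 190 mm long along its x; origin at its underside
- tip_box: bystander: closed blue box, 100 x 75 x 50 mm; origin at its underside

How it is judged (in metres and radians):
On the way:
1. the sleeve that does not fit has been tried: pushed squarely onto the gauge's nose until the pin stops it (its first 2 mm or more over the nose) (x of mid_b in the frame of gauge_nose above -0.013 m and y of mid_b in the frame of gauge_nose between -0.004 and 0.004 m and z of mid_b in the frame of gauge_nose between -0.004 and 0.004 m and angle between the x axis of sleeve_b and the x axis of gauge, either way round below 0.15 rad), for 0.1 s.
At the end, for the whole second after the job is handed in: The fitting sleeve on the pin, in line with it (4 mm, 0.15 rad), fully on: its middle at least 7 mm past the nose, so that no more than 8 mm of it stands out before the nose. The other sleeve flat (0.15 rad) on the reject tray's floor. All at rest (x of mid_a in the frame of gauge_nose above 0.007 m and y of mid_a in the frame of gauge_nose between -0.004 and 0.004 m and z of mid_a in the frame of gauge_nose between -0.004 and 0.004 m and angle between the x axis of sleeve_a and the x axis of gauge, either way round below 0.15 rad and linear speed of each of sleeve_a, sleeve_b below 0.02 m/s and x of mid_b in the frame of reject_tray between -0.056 and 0.056 m and y of mid_b in the frame of reject_tray between -0.046 and 0.046 m and height (world z) of mid_b below 0.026 m and angle between sleeve_b's own z axis and vertical below 0.15 rad); the robot touches nothing.
It fails at once if vial or stopper shifted by more than 30 mm or tipped over (distance of any of vial, stopper from where it was at the start of the episode above 0.03 m or angle between any of vial, stopper's own z axis and vertical above 0.5 rad).
It fails at once if beaker or jar shifted by more than 30 mm or tipped over (distance of any of beaker, jar from where it was at the start of the episode above 0.03 m or angle between any of beaker, jar's own z axis and vertical above 0.5 rad).
It fails at once if an amber bottle shifted by more than 30 mm or tipped over (distance of any of amber_bottle, amber_small from where it was at the start of the episode above 0.03 m or angle between any of amber_bottle, amber_small's own z axis and vertical above 0.5 rad).
It fails at once if screwdriver or tip box shifted by more than 30 mm or tipped over (distance of any of screwdriver, tip_box from where it was at the start of the episode above 0.03 m or angle between tip_box's own z axis and vertical above 0.5 rad).
It also fails if it takes over 67 s, if anything falls off the work surface, if the arm or the gripper's body presses on something with over 40 N, if the wrist force passes 120 N, or if a joint passes its speed limit or range.

## Robot

A 6-joint arm with a two-finger parallel gripper is mounted at the origin on the work surface. World frame = base frame: x ahead of the robot, y to its left, z up, the work surface at z = 0. Lengths are in m, angles in degrees, forces in N, time in s.
With the tool pointing down it reaches from about 0.4 to 0.825 m from the base axis. Payload 7 kg.
Tool frame: the origin (TCP) lies where the fingers leave the gripper's body, on its centre line; the fingertips stand 66 mm ahead of it and the grasp point (between the pads) lies 47 mm ahead of it (r.grip_point_offset is the distance from the TCP to the grasp point, in m); z points along the fingers, y is the line along which they close (so a half turn about z gives the same grasp; the last joint's range is limited). The gripper opens to 88 mm and grips with 3 to 60 N. Pads are 19 mm wide; open, the fingers measure 130 mm over their backs; the gripper's body (78 mm by 193 mm) begins 47 mm behind the grasp point.
Start: joints at [86.179, 20.546, 0.682, 0, -70.136, -16.507], TCP at [0.235, 0.633, 0.292] pointing down, gripper open.
Joint ranges: [-176.03, 176.03], [-82.01, 121.73], [-58.28, 71.71], [-173.87, 95.51], [-174.79, -0.11], [-173.66, 173.66]. Speed limits (degrees/s): [136.94, 136.94, 172.46, 180, 180, 180].

## Interface

Orientations are given as a 3x3 rotation matrix whose columns are the frame's x, y, z axes.
In Python, from plant import r, cams gives the robot as it stands.
- The arm moves only by the shell command python3 -m handwheel 'ROWS' [FORCE]. ROWS is JSON, a list of rows, each a list of 7 numbers: the opening, from 0 (shut) to 1 (fully open), then the shift along the world's x, y, z in m, then the turn, a rotation vector about the world's x, y, z in rad. In form: [[grip, dx, dy, dz, rx, ry, rz], ...]. A call has 1 to 10 rows; each row shifts and turns the commanded pose from where the row before left it; what a row does not reach is not made up. A row lasts 1/8 s, in which the tool goes at most 62.5 mm and 10.7 degrees, less where a joint would pass 70% of its speed; a pose out of reach is approached as far as the arm can. A call with a gripper value outside its range is refused whole. The fingers move at their own pace and stop on an object; FORCE is the grip in N (left out, the last holds). Time passes only in rows, so rows that do not move let the fingers close. It gives the time, the measured TCP pose, the force, the opening and the grip force at its end, in the units of the state.
- r.read_state(): the state, without advancing time (a new reading comes with each control period).
- cams.get_image(name): name is "scene" or "side" or "wrist"; returns (picture, depth): 400x640x3 uint8, red, green, blue; 400x640 float32, m along the optical axis (not along the pixel's ray), 0 where there is no reading.
- cams.camera_model(name): a dict with "camera_matrix" (3x3 intrinsics, pixels), "eye" and "orientation" of the camera in the world. Camera axes: x right, y up, looking along -z (the intrinsics and any distortion apply to the point x, -y, -z); pixel columns grow to the right and rows downward; lengths in m; the calibration is good to about 2 mm. A picture is of the moment at which its call begins: read the wrist's pose just before it. camera_model takes no time and is no camera call; for the wrist camera it gives the pose at the moment of the call.
- r.finish_job(): hands the job in; it is judged then, once.
The state is a dict: "time_s": time; "joint_pos": joint angles; "qd": joint speeds; "tau": joint torques, N m; "position": TCP position; "orientation": TCP orientation; "wrist_force": force on the tool from outside, world axes, zero at the start; "torque": the same for the moment, N m; "gripper_width": finger opening in m; "grasp_force": force on a finger pad.
Only numpy, scipy, OpenCV 4.12 (cv2) and the standard library are available. Lean on these libraries where they do the work, as an engineer would, in place of code of your own. Each camera call takes 0.05 s, during which the arm holds its last target. There are 200 camera calls.

## Working session

There is one attempt and no reset: what is moved stays moved. The work goes in short steps, Python scripts to look and compute and a shell command to move; the robot and the scene stay as the last step left them, time stands still between calls to the robot, and variables do not carry over. Pictures are saved under pics/ and viewed, at most 11 in all, crops included, and the job is handed in when it is done.

```bash
ls; mkdir -p pics; cat > h.py <<'E'
import numpy as np,cv2
from plant import r,cams
def cloud(name):
    m=cams.camera_model(name); img,d=cams.get_image(name)
    K=np.array(m["camera_matrix"]);R=np.array(m["orientation"]);e=np.array(m["eye"])
    v,u=np.mgrid[0:400,0:640]
    c=np.stack([(u-K[0,2])/K[0,0]*d,-(v-K[1,2])/K[1,1]*d,-d],-1)
    return img,d,c@R.T+e,m
def onplane(m,u,v,z):
    K=np.array(m["camera_matrix"]);R=np.array(m["orientation"]);e=np.array(m["eye"])
    q=R@np.array([(u-K[0,2])/K[0,0],-(v-K[1,2])/K[1,1],-1]);return e+q*(z-e[2])/q[2]
E
python3 - <<'E'
from h import *
for n in("scene","side","wrist"):
    img,d,P,m=cloud(n); print(n,{k:np.round(v,3).tolist() if not isinstance(v,str) else v for k,v in m.items()}); np.savez(f"{n}0.npz",img=img,P=P,d=d)
    cv2.imwrite(f"pics/{n}0.png",img[:,:,::-1])
print(r.read_state())
E
```

```text
pics
scene {'camera_matrix': [[432.239, 0.0, 312.041], [0.0, 432.239, 199.319], [0.0, 0.0, 1.0]], 'eye': [1.058, -0.545, 1.179], 'orientation': [[0.728, -0.582, 0.362], [0.686, 0.611, -0.395], [0.009, 0.536, 0.844]]}
side {'camera_matrix': [[465.671, 0.0, 319.63], [0.0, 465.671, 200.649], [0.0, 0.0, 1.0]], 'eye': [-0.25, -0.726, 0.725], 'orientation': [[0.679, 0.386, -0.624], [-0.734, 0.364, -0.574], [0.006, 0.848, 0.531]]}
wrist {'camera_matrix': [[343.52, 0.0, 316.154], [0.0, 343.52, 201.834], [0.0, 0.0, 1.0]], 'eye': [0.307, 0.606, 0.382], 'orientation': [[-0.348, 0.899, 0.267], [-0.937, -0.334, -0.098], [0.001, -0.285, 0.959]]}
{'time_s': 0.15, 'joint_pos': array([ 8.61817414e+01,  2.05823980e+01,  6.43865930e-01, -1.50148706e-02,
       -7.01373642e+01, -1.65061019e+01]), 'qd': array([ 0.09715806, -0.09208539,  0.16987566, -0.02400319,  0.09294035,
       -0.00144473]), 'tau': array([ 2.44368657e-04, -5.83275068e+01,  2.93290418e+01,  7.00109616e+00,
        8.76563019e-03, -1.01220560e-04]), 'position': array([0.23437405, 0.63267221, 0.29141737]), 'orientation': array([[ 9.37710380e-01, -3.47417806e-01, -3.34131447e-04],
       [-3.47417938e-01, -9.37709482e-01, -1.30527590e-03],
       [ 1.40157863e-04,  1.34005402e-03, -9.99999092e-01]]), 'wrist_force': array([-0.55891532,  0.636423  ,  0.09541984]), 'torque': array([ 0.00262608, -0.04815361, -0.02881886]), 'grasp_force': 0.0, 'gripper_width': 0.08738224029127248}
```

View pics/scene0.png

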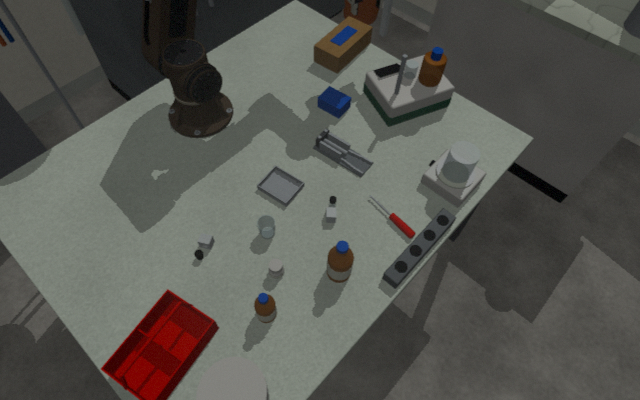

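View pics/side0.png

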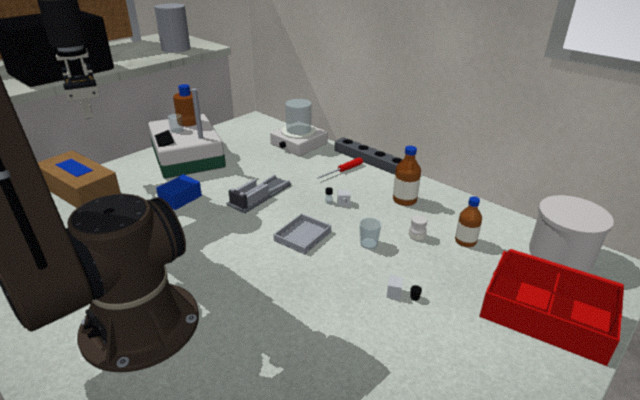

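The scene view shows the gauge at (343,152), the tray at (281,186), one sleeve at (206,240) with the stopper at (198,254), and the other at (331,213) with the vial at (332,200). The side view agrees.

```bash
python3 - <<'E'
from h import *
from scipy import ndimage
def rect(p):
    c,s,a=cv2.minAreaRect((p[:,:2]*1000).astype(np.float32)); return np.round(c,1),np.round(s,1),round(a,1)
for n in("scene","side"):
    f=np.load(n+"0.npz");P=f["P"];img=f["img"]
    print(n,"bench z",np.round(P[::40,::80,2][3:8,2:7],3).tolist())
    m=(P[...,2]>.006)&(P[...,2]<.2)&(P[...,0]>-.1)&(np.hypot(P[...,0],P[...,1])>.25)&(f["d"]>0)
    l,k=ndimage.label(m)
    for i in range(1,k+1):
        s=l==i
        if s.sum()<40: continue
        p=P[s]; v,u=np.nonzero(s); c=img[s].mean(0).astype(int)
        zt=np.percentile(p[:,2],95); t=p[p[:,2]>zt-.006]
        print((int(u.mean()),int(v.mean())),s.sum(),c,"ztop %.3f"%zt,"xy",np.round(p[:,:2].min(0),3),np.round(p[:,:2].max(0),3),"top",rect(t))
S=cv2.imread("pics/scene0.png")
a=cv2.resize(S[115:190,300:385],None,fx=4.5,fy=4.5,interpolation=2);b=cv2.resize(S[220:270,180:230],(338,338),interpolation=2);
D=cv2.imread("pics/side0.png")
c=cv2.resize(D[165:215,220:300],(380,237),interpolation=2);d=cv2.resize(S[190:225,310:350],(382,337),interpolation=2)
W=np.zeros((600,800,3),np.uint8);W[:a.shape[0],:a.shape[1]]=a;W[:338,390:728]=b;W[345:582,:380]=c;W[345:595,390:]=cv2.resize(d,(410,361))[:250]
cv2.imwrite("pics/crop.png",np.clip(W*1.8,0,255).astype(np.uint8))
E
```

```text
scene bench z [[0.0, -0.002, -0.003, 0.027, -0.004], [-0.004, -0.0, 0.0, -0.001, 0.001], [0.002, -0.006, -0.001, -0.005, -0.005], [-0.002, -0.0, -0.001, -0.004, -0.751], [-0.003, -0.002, 0.001, 0.04, -0.738]]
(578, 29) 8080 [76 78 73] ztop 0.137 xy [0.308 1.221] [1.121 1.578] top (array([ 773.3, 1319.5]), array([453.3, 377.9]), 21.1)
(342, 43) 1958 [67 58 47] ztop 0.083 xy [0.077 0.487] [0.224 0.748] top (array([152.4, 614. ]), array([123.9, 247.6]), 6.7)
(408, 88) 4364 [76 76 69] ztop 0.188 xy [0.358 0.416] [0.642 0.723] top (array([524.1, 574.5]), array([183.7,  77. ]), 57.6)
(334, 101) 673 [24 41 76] ztop 0.053 xy [0.279 0.316] [0.386 0.408] top (array([332.3, 360.2]), array([103.1,  79.7]), 6.2)
(339, 150) 985 [71 74 75] ztop 0.047 xy [0.41  0.162] [0.609 0.257] top (array([463.7, 204.9]), array([101.4,  61.3]), 4.3)
(455, 172) 2556 [102 106 102] ztop 0.155 xy [0.752 0.3  ] [0.914 0.452] top (array([839.5, 378.1]), array([88.6, 90.6]), 24.1)
(280, 184) 346 [72 75 75] ztop 0.024 xy [ 0.381 -0.086] [0.512 0.029] top (array([446.7, -29.2]), array([120.4, 103.5]), 8.2)
(331, 210) 215
[... 2972 characters left out ...]
ay([ 717.4, -348.7]), array([28.4, 24. ]), 25.2)
(301, 232) 637 [107 110 115] ztop 0.022 xy [ 0.377 -0.085] [0.51 0.03] top (array([444.9, -27.5]), array([124.4, 103.3]), 7.6)
(417, 226) 360 [155 154 152] ztop 0.055 xy [ 0.623 -0.268] [ 0.67  -0.224] top (array([ 648.5, -245.7]), array([38.3, 39.6]), 79.6)
(369, 231) 568 [136 147 148] ztop 0.064 xy [ 0.507 -0.201] [ 0.565 -0.146] top (array([ 536.2, -173. ]), array([57.1, 53.7]), 49.9)
(394, 285) 295 [156 160 163] ztop 0.037 xy [ 0.409 -0.348] [ 0.453 -0.304] top (array([ 430.9, -325.8]), array([40.3, 29.6]), 29.4)
(415, 291) 139 [29 30 29] ztop 0.029 xy [ 0.435 -0.381] [ 0.462 -0.356] top (array([ 448.8, -368.7]), array([27.5, 22.9]), 14.5)
```

View pics/crop.png

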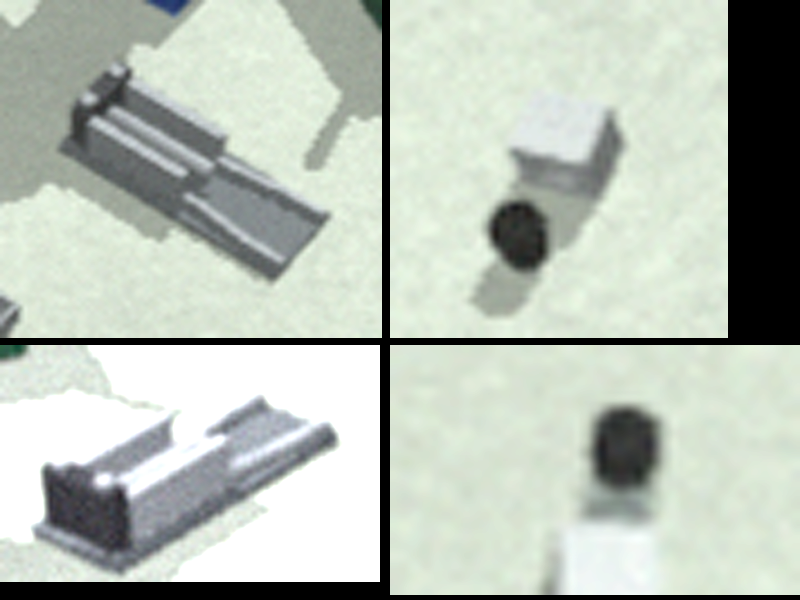

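The crops show that the gauge's stop block is at the low-x end, so pushing runs towards -x. The stopper and vial stand close to their sleeves. Next I work out yaws and the gauge fit.

```bash
python3 - <<'E'
from h import *
for n in("scene","side"):
    f=np.load(n+"0.npz");P=f["P"]
    def sel(x0,x1,y0,y1,z0,z1):
        m=(P[...,0]>x0)&(P[...,0]<x1)&(P[...,1]>y0)&(P[...,1]<y1)&(P[...,2]>z0)&(P[...,2]<z1);return P[m]
    for nm,b in dict(s1=(.40,.47,-.352,-.295,.031,.045),s2=(.615,.68,-.04,.03,.031,.042),gauge=(.38,.63,.14,.28,.004,.06),tray=(.36,.53,-.10,.05,.004,.03)).items():
        p=sel(*b); c,s,a=cv2.minAreaRect((p[:,:2]*1000).astype(np.float32)); B=cv2.boxPoints((c,s,a))
        e=[B[1]-B[0],B[2]-B[1]]; e.sort(key=lambda q:-np.hypot(*q))
        print(n,nm,len(p),np.round(c,1),[(round(float(np.hypot(*q)),1),round(float(np.degrees(np.arctan2(q[1],q[0]))%180),1)) for q in e])
E
```

```text
scene s1 118 [ 433.5 -327.7] [(38.2, 24.8), (31.7, 114.8)]
scene s2 110 [637.7   4.3] [(54.3, 131.9), (28.0, 41.9)]
scene gauge 1171 [503.8 205.7] [(241.5, 178.5), (126.3, 88.5)]
scene tray 591 [441. -26.] [(158.0, 179.1), (148.9, 89.1)]
side s1 171 [ 430.9 -325.8] [(40.3, 29.4), (29.6, 119.4)]
side s2 84 [635.8   6.9] [(54.8, 128.5), (37.8, 38.5)]
side gauge 1203 [505.7 210.8] [(209.4, 5.4), (78.1, 95.4)]
side tray 855 [444.9 -27.9] [(124.4, 7.6), (104.1, 97.6)]
```

```bash
python3 -m handwheel '[[0.7,0.01,-0.055,0,0,0,0],[0.7,0.01,-0.055,0,0,0,0],[0.7,0.01,-0.055,0,0,0,0],[0.7,0.01,-0.055,0,0,0,0],[0.7,0.02,-0.05,0,0,0,0],[0.7,0.02,-0.05,0,0,0,0],[0.7,0.02,-0.05,0,0,0,0],[0.7,0.042,-0.036,0,0,0,0],[0.7,0.042,-0.036,0,0,0,0],[0.7,0.042,-0.036,0,0,0,0]]' && python3 -m handwheel '[[0.7,0.042,-0.036,0,0,0,0],[0.7,0.042,-0.036,0,0,0,0],[0.7,0.042,-0.036,-0.02,0,0,0],[0.7,0.042,-0.036,-0.03,0,0,0],[0.7,0,0,-0.03,0,0,0],[0.7,0,0,0,0,0,0],[0.7,0,0,0,0,0,0]]'
cat > w.py <<'E'
import sys
from h import *
img,d,P,m=cloud("wrist"); np.savez(sys.argv[1]+".npz",img=img,P=P,d=d)
cv2.imwrite(f"pics/{sys.argv[1]}.png",img[:,:,::-1])
s=r.read_state(); print(np.round(s["position"],4),np.round(np.degrees(np.arctan2(s["orientation"][1,1],s["orientation"][0,1])),2),s["time_s"])
E
python3 w.py w1
```

```text
time_s: 1.4
position: [0.4616, 0.1535, 0.2924]
orientation: [[0.938, -0.347, 0.001], [-0.347, -0.938, 0.001], [0.0, -0.001, -1.0]]
wrist_force: [0.8, 0.4, -0.6]
gripper_width: 0.0612
grasp_force: 0.0
time_s: 2.28
position: [0.6285, 0.0116, 0.2136]
orientation: [[0.938, -0.347, 0.001], [-0.347, -0.938, -0.0], [0.001, -0.0, -1.0]]
wrist_force: [-0.0, 0.8, 0.1]
gripper_width: 0.0614
grasp_force: 0.0
[0.6287 0.0118 0.2142] -110.26 2.325
```

View pics/w1.png

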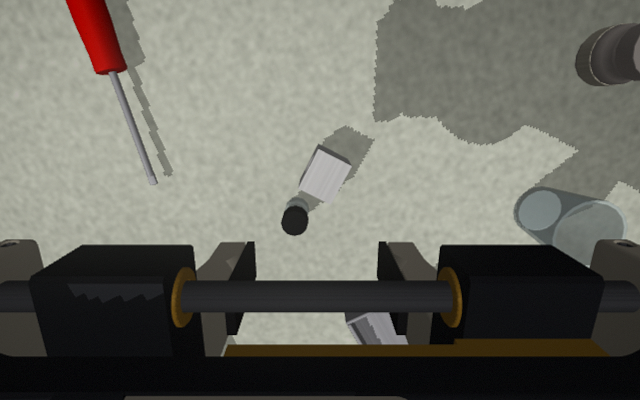

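The wrist view shows sleeve 2 at (325,173), with the vial touching close by at (294,220). The image-plane long direction points towards the vial.

```bash
cat > fit.py <<'E'
import sys
from h import *
def fit(f,cx,cy,z0,z1,rad=.04,bright=100,zp=.036):
    P=f["P"];g=f["img"].mean(-1)
    m=(np.hypot(P[...,0]-cx,P[...,1]-cy)<rad)&(P[...,2]>z0)&(P[...,2]<z1)&(g>bright)
    m=m.astype(np.uint8); n,l,st,_=cv2.connectedComponentsWithStats(m); k=1+st[1:,4].argmax()
    p=P[l==k]
    c,s,a=cv2.minAreaRect((p[:,:2]*1000).astype(np.float32)); B=cv2.boxPoints((c,s,a))
    e=[B[1]-B[0],B[2]-B[1]]; e.sort(key=lambda q:-np.hypot(*q))
    print(len(p),"z %.4f"%np.median(p[:,2]),np.round(c,1),np.round(p[:,:2].mean(0)*1000,1),[(round(float(np.hypot(*q)),1),round(float(np.degrees(np.arctan2(q[1],q[0]))%180),1)) for q in e])
if __name__=="__main__":
    a=sys.argv; fit(np.load(a[1]),*map(float,a[2:]))
E
for b in 60 90 110; do python3 fit.py w1.npz .642 0 .031 .042 .035 $b; done
python3 - <<'E'
from h import *
f=np.load("w1.npz");P=f["P"];g=f["img"].mean(-1)
m=(np.hypot(P[...,0]-.615,P[...,1]-.035)<.03)&(P[...,2]>.04)&(g<60);p=P[m];print("vial",p[:,:2].min(0),p[:,:2].max(0))
print(np.round(g[140:205:6,285:365:6]).astype(int)); print(np.round(P[140:205:6,285:365:6,2]*1000).astype(int))
E
```

```text
1663 z 0.0346 [ 6.435e+02 -6.000e-01] [644.   -0.8] [(36.2, 132.2), (30.1, 42.2)]
1647 z 0.0346 [ 6.435e+02 -6.000e-01] [643.8  -0.7] [(36.2, 132.3), (30.1, 42.3)]
1641 z 0.0346 [ 6.434e+02 -5.000e-01] [ 6.438e+02 -6.000e-01] [(36.1, 132.4), (30.1, 42.4)]
vial [0.60809484 0.0240696 ] [0.64475852 0.04808129]
[[173 170 169 178 169 172 169 119 115 120 122 116 118 120]
 [170 169 169 174 171 176  75 118 123 119 117 112 114 125]
 [172 174 168 173 171  86 182  72  78 119 117 120 116 117]
 [174 168 171 172 168 181 184 181 181  71  81 118 122 165]
 [170 168 172 169 128 181 179 181 177 181 177 109 122 176]
 [172 173 170 161 179 183 182 179 177 180 178 117 137 179]
 [172 178 175 106 180 179 181 176 182 175 178 119 167 172]
 [173 173 168 178 181 181 176 176 178 178 150 162 173 172]
 [160 169 166 181 180 180 178 181 174 169 170 171 172 174]
 [173 163 168 116 137 175 174 176 178 173 169 170 171 170]
 [174  90  96  91 117 117 142 175 174 174 173 175 174 172]]
[[-1 -2 -1 -2 -2 -2 -1 -2 -1 -2 -1 -2 -1 -3]
 [-1 -1  0 -1  0 -1 12 -1 -1 -2 -2 -3 -2 -1]
 [-2 -2 -1 -2 -1 20 35 30  9 -3 -2 -3 -3 -2]
 [ 0 -1 -1 -1 -2 35 35 33 34 29  8  0 -2 -3]
 [-1 -2 -2 -1  7 36 35 33 34 35 35 -2 -1 -2]
 [-1 -1 -2 -1 35 34 34 34 34 34 34 -1 -2 -2]
 [-2 -2 -2 24 35 34 34 34 35 34 35  0 -1 -1]
 [-2 -2 -2 35 34 35 33 35 35 34 -2  0 -2 -1]
 [-1 -1 -2 35 34 35 34 34 35 36 -1 -2 -1 -1]
 [-1 -1 -3 -1 -1 34 34 35 34 -1 -1 -2 -2 -1]
 [-1 12 14 11 -1 -1 -2 34 -2 -1 -2 -2 -2 -2]]
```

```bash
python3 -m handwheel '[[0.7,0.0148,-0.0124,0,0,0,-0.16],[0.7,0,0,-0.02,0,0,-0.16],[0.7,0,0,-0.04,0,0,-0.158],[0.7,0,0,-0.04,0,0,0],[0.7,0,0,-0.03,0,0,0],[0.7,0,0,-0.011,0,0,0],[0.7,0,0,0,0,0,0],[0.2,0,0,0,0,0,0],[0.2,0,0,0,0,0,0],[0.2,0,0,0,0,0,0]]' 25 && python3 -m handwheel '[[0.2,0,0,0,0,0,0],[0.2,0,0,0,0,0,0],[0.2,0,0,0.03,0,0,0],[0.2,0,0,0.05,0,0,0],[0.2,0,0,0.05,0,0,0]]'
```

```text
time_s: 3.58
position: [0.6433, -0.0012, 0.0722]
orientation: [[0.673, -0.74, 0.001], [-0.74, -0.673, 0.0], [0.001, -0.001, -1.0]]
wrist_force: [-0.2, 1.2, 0.2]
gripper_width: 0.0367
grasp_force: 0.0
time_s: 4.2
position: [0.6426, -0.0013, 0.202]
orientation: [[0.673, -0.74, -0.002], [-0.74, -0.673, -0.0], [-0.001, 0.001, -1.0]]
wrist_force: [0.8, -0.0, -1.4]
gripper_width: 0.03
grasp_force: 25.0
```

```bash
python3 -m handwheel '[[0.2,-0.02,0.049,0.01,0,0,-0.109],[0.2,-0.02,0.049,0.01,0,0,-0.109],[0.2,-0.02,0.049,0.01,0,0,-0.109],[0.2,-0.02,0.049,0.01,0,0,-0.109],[0.2,-0.02,0.049,0.01,0,0,-0.109],[0.2,-0.02,0.049,0.01,0,0,-0.109],[0.2,0,0,0,0,0,0],[0.2,0,0,0,0,0,0]]' && python3 w.py w2
```

```text
time_s: 5.2
position: [0.5226, 0.2928, 0.2609]
orientation: [[0.085, -0.996, -0.001], [-0.996, -0.085, -0.001], [0.0, 0.001, -1.0]]
wrist_force: [0.8, 0.8, -1.0]
gripper_width: 0.0297
grasp_force: 25.0
[0.5229 0.2921 0.2608] -175.17 5.25
```

View pics/w2.png

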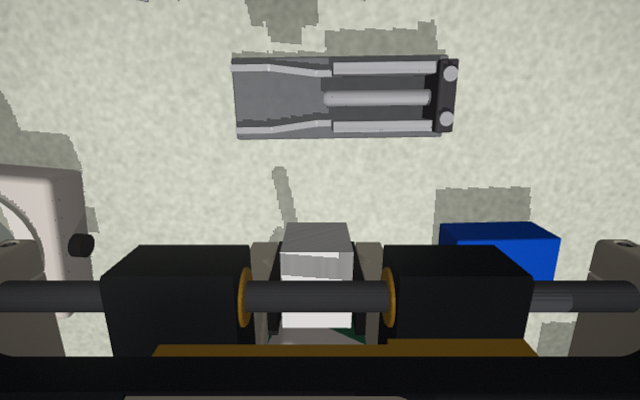

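The wrist view shows the whole gauge: base corners near (232,56) and (236,138), the nose at about (325,98), cheeks from x=333 to 437, and the stop block at 448. I fit these in the point cloud.

```bash
python3 - <<'E'
from h import *
def rep(nm,p):
    c,s,a=cv2.minAreaRect((p[:,:2]*1000).astype(np.float32)); B=cv2.boxPoints((c,s,a))
    e=[B[1]-B[0],B[2]-B[1]]; e.sort(key=lambda q:-np.hypot(*q)); print(nm,len(p),np.round(c,1),[(round(float(np.hypot(*q)),1),round(float(np.degrees(np.arctan2(q[1],q[0]))%180),1)) for q in e])
for n in("w2","scene0","side0"):
    f=np.load(n+".npz");P=f["P"];off=.0015 if n=="w2" else 0
    roi=(np.abs(P[...,0]-.508)<.14)&(np.abs(P[...,1]-.208)<.09); z=P[...,2]+off
    l,st=cv2.connectedComponentsWithStats((roi&(z>.005)&(z<.06)).astype(np.uint8))[1:3]
    G=l==1+st[1:,4].argmax()
    print(n); rep("base",P[G])
    if n=="w2": th=np.radians(180+4.8)
    rep("high",P[G&(z>.037)&(z<.046)])
    c,s,a=cv2.minAreaRect((P[G][:,:2]*1000).astype(np.float32))
    B=cv2.boxPoints((c,s,a)); e=max([B[1]-B[0],B[2]-B[1]],key=np.linalg.norm); ex=e/np.linalg.norm(e); ex=ex*(-np.sign(ex[0])); ey=np.array([-ex[1],ex[0]])
    O=np.array(c)-16*ex
    print("nose est from base",np.round(O,1),"deg",round(np.degrees(np.arctan2(ex[1],ex[0])),2))
    q=(P[...,:2]*1000-O); gx=q@ex; gy=q@ey
    ch=G&(z>.037)&(z<.046)&(abs(gy)<32)
    for sg in(1,-1):
        k=ch&(gy*sg>10); print(" cheek gx",np.percentile(gx[k],[1,99]).round(1),"gy",np.percentile(gy[k],[2,98]).round(1))
    pn=G&(z>.027)&(z<.036)&(abs(gy)<9)&(gx<90); print(" pin gx",np.percentile(gx[pn],[1,99]).round(1),"gy",np.percentile(gy[pn],[2,98]).round(1))
f=np.load("w2.npz");P=f["P"]
m=(np.abs(P[...,0]-.523)<.05)&(P[...,2]>.165)&(np.abs(P[...,1]-.29)<.06)&(f["img"].mean(-1)>110);m[:215]=0;m[280:]=0;rep("held",P[m]); 
E
```

```text
w2
base 18032 [507.4 212.5] [(203.2, 5.7), (76.1, 95.7)]
high 2695 [470.5 208.9] [(89.3, 5.6), (59.1, 95.6)]
nose est from base [523.3 214.1] deg -174.32
 cheek gx [ 9.4 96.6] gy [17.  29.1]
 cheek gx [ 9.4 96.6] gy [-29.1 -16.7]
 pin gx [ 1.9 88.9] gy [-6.6  6.6]
scene0
base 1090 [506.8 219.1] [(202.0, 5.4), (98.7, 95.4)]
high 148 [462.5 204.4] [(104.1, 6.5), (64.1, 96.5)]
nose est from base [522.7 220.6] deg -174.59
 cheek gx [10.  98.4] gy [12.4 31.9]
 cheek gx [ 10.9 100.1] gy [-21.  -10.6]
 pin gx [ 0.4 88.5] gy [-1.3  8.9]
side0
base 1159 [504.9 210.6] [(207.2, 6.0), (77.7, 96.0)]
high 190 [460.1 208.8] [(106.7, 4.9), (65.4, 94.9)]
nose est from base [520.8 212.3] deg -174.04
 cheek gx [  8.6 111.8] gy [15.1 28.9]
 cheek gx [  8.8 113. ] gy [-31.4 -13.4]
 pin gx [ 3.6 75.2] gy [-8.1  4.8]
held 2149 [523.  279.6] [(56.4, 161.1), (30.1, 71.1)]
```

```bash
python3 -m handwheel '[[0.2,0.029,-0.036,-0.02,0,0,0.015],[0.2,0.029,-0.036,-0.02,0,0,0],[0.2,0,0,-0.05,0,0,0],[0.2,0,0,-0.05,0,0,0],[0.2,0,0,-0.025,0,0,0],[0.2,0,0,-0.012,0,0,0],[0.2,0,0,-0.002,0,0,0],[0.2,0,0,0,0,0,0]]' && python3 - <<'E'
from plant import r
s=r.read_state();print(s["position"],s["wrist_force"],s["orientation"][:2,1])
E
```

```text
time_s: 6.25
position: [0.5817, 0.2209, 0.0834]
orientation: [[0.099, -0.995, 0.001], [-0.995, -0.099, 0.001], [-0.001, -0.001, -1.0]]
wrist_force: [-0.1, 0.6, -0.9]
gripper_width: 0.0297
grasp_force: 25.0
[0.58168025 0.22088537 0.08342524] [-0.07065833  0.57970333 -0.93653527] [-0.99510973 -0.09876485]
```

```bash
python3 -m handwheel '[[0.2,0,0,-0.0028,0,0,0],[0.2,0,0,0,0,0,0],[0.5,0,0,0,0,0,0],[0.5,0,0,0,0,0,0],[0.5,0,0,0,0,0,0],[0.5,0,0,0.03,0,0,0],[0.5,0,0,0.04,0,0,0],[0.1,0.036,0.003,0,0,0,0]]' && python3 - <<'E'
from plant import r
s=r.read_state();print(s["position"],s["joint_pos"])
E
```

```text
time_s: 7.25
position: [0.6177, 0.2249, 0.1541]
orientation: [[0.101, -0.995, 0.005], [-0.995, -0.101, 0.003], [-0.003, -0.005, -1.0]]
wrist_force: [0.4, 1.2, 0.5]
gripper_width: 0.0386
grasp_force: 0.0
[0.61772293 0.22487448 0.15408311] [ 3.69782291e+01  2.50985538e+01 -1.16161149e+01  2.83384675e-02
 -5.29428315e+01 -3.12174377e+01]
```

```bash
python3 -m handwheel '[[0,0,-0.001,0,0,0,0.1745],[0,0,0,0,0,0,0.1745],[0,0,0,0,0,0,0.1745],[0,0,0,0,0,0,0.1745],[0,0,0,0,0,0,0.1745],[0,0,0,0,0,0,0.1745],[0,0,0,-0.01,0,0,0.1745],[0,0,0,-0.02,0,0,0.1745],[0,0,0,-0.024,0,0,0.1745],[0,0,0,-0.012,0,0,0]]' && python3 -m handwheel '[[0,-0.006,-0.0006,0,0,0,0],[0,-0.01,-0.001,0,0,0,0],[0,-0.01,-0.001,0,0,0,0],[0,0,0,0,0,0,0]]' && python3 -c "
from h import *
img,d=cams.get_image('scene');cv2.imwrite('pics/s2.png',cv2.resize(img[100:200,290:410,::-1],(720,600),interpolation=2))"
```

```text
time_s: 8.5
position: [0.6165, 0.2224, 0.0822]
orientation: [[0.995, 0.097, -0.002], [0.097, -0.995, -0.001], [-0.002, 0.001, -1.0]]
wrist_force: [0.2, 0.3, 0.3]
gripper_width: 0.0005
grasp_force: 0.0
time_s: 9.0
position: [0.5903, 0.2203, 0.0845]
orientation: [[0.995, 0.099, 0.001], [0.099, -0.995, 0.001], [0.001, -0.001, -1.0]]
wrist_force: [0.4, -0.1, 0.4]
gripper_width: 0.0003
grasp_force: 0.0
```

View pics/s2.png

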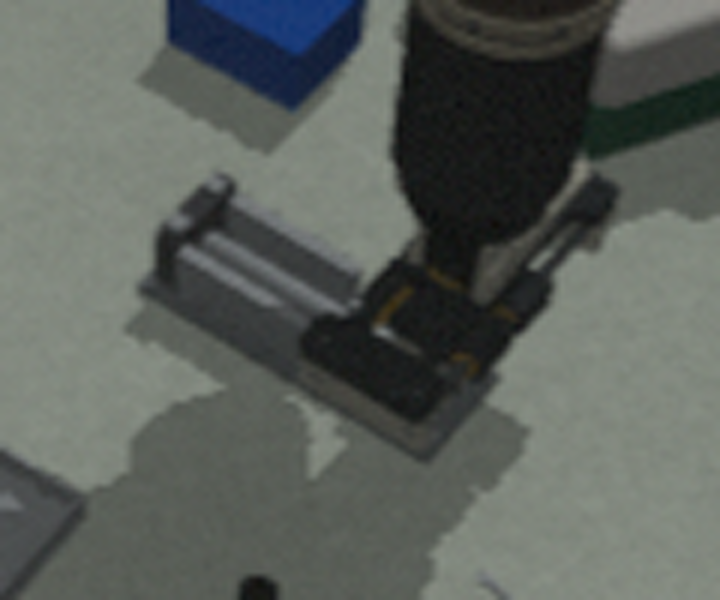

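```bash
python3 -m handwheel '[[0,-0.006,-0.0006,0.002,0,0,0],[0,-0.006,-0.0006,0,0,0,0],[0,-0.005,-0.0005,0,0,0,0],[0,-0.005,-0.0005,0,0,0,0],[0,-0.004,-0.0004,0,0,0,0],[0,-0.003,-0.0003,0,0,0,0]]' && python3 -m handwheel '[[0,-0.003,-0.0003,0,0,0,0],[0,-0.003,-0.0003,0,0,0,0],[0,0,0,0,0,0,0]]' && python3 -m handwheel '[[0,-0.003,-0.0003,0,0,0,0],[0,-0.002,-0.0002,0,0,0,0],[0,0,0,0,0,0,0]]'
```

```text
time_s: 9.8
position: [0.5617, 0.2173, 0.0855]
orientation: [[0.995, 0.099, -0.0], [0.099, -0.995, -0.0], [-0.0, 0.0, -1.0]]
wrist_force: [0.7, 0.4, -0.8]
gripper_width: 0.0009
grasp_force: 0.1
time_s: 10.18
position: [0.5558, 0.2167, 0.0856]
orientation: [[0.995, 0.099, -0.0], [0.099, -0.995, -0.0], [-0.0, 0.0, -1.0]]
wrist_force: [-0.3, 0.2, -0.4]
gripper_width: 0.0003
grasp_force: 0.0
time_s: 10.55
position: [0.5508, 0.2161, 0.0855]
orientation: [[0.995, 0.099, -0.0], [0.099, -0.995, -0.0], [-0.0, 0.0, -1.0]]
wrist_force: [0.9, 0.9, -0.8]
gripper_width: 0.0003
grasp_force: 0.0
```

```bash
python3 -m handwheel '[[0,-0.003,-0.0003,0,0,0,0],[0,-0.003,-0.0003,0,0,0,0],[0,-0.003,-0.0003,0,0,0,0]]' && python3 -m handwheel '[[0,-0.003,-0.0003,0,0,0,0],[0,-0.003,-0.0003,0,0,0,0],[0,-0.002,-0.0002,0,0,0,0],[0,0,0,0,0,0,0]]'
```

```text
time_s: 10.92
position: [0.5418, 0.2152, 0.0856]
orientation: [[0.995, 0.098, -0.0], [0.098, -0.995, -0.0], [-0.0, 0.0, -1.0]]
wrist_force: [0.4, -0.4, 0.2]
gripper_width: 0.0005
grasp_force: 0.1
time_s: 11.42
position: [0.5341, 0.2146, 0.0857]
orientation: [[0.995, 0.099, 0.0], [0.099, -0.995, 0.0], [0.0, -0.0, -1.0]]
wrist_force: [-0.1, 0.3, 0.1]
gripper_width: 0.0002
grasp_force: 0.4
```

```bash
python3 -m handwheel '[[0,0.01,0.001,0.01,0,0,0],[0.1,0,0,0.05,0,0,0],[0.7,0,-0.02,0.05,0,0,-0.1],[0.7,-0.013,-0.058,0.015,0,0,-0.15],[0.7,-0.013,-0.058,0,0,0,-0.15],[0.7,-0.013,-0.058,0,0,0,-0.15],[0.7,-0.013,-0.058,0,0,0,-0.15],[0.7,-0.013,-0.058,0,0,0,-0.15],[0.7,-0.013,-0.058,0,0,0,-0.15],[0.7,-0.013,-0.058,0,0,0,-0.15]]' && python3 -m handwheel '[[0.7,-0.013,-0.058,0,0,0,-0.05],[0.7,-0.013,-0.04,0,0,0,0],[0.7,0,0,0,0,0,0],[0.7,0,0,0,0,0,0]]' && python3 w.py w3 && python3 fit.py w3.npz .432 -.327 .028 .045 .035 90
python3 -c "
from h import *
img,d,P,m=cloud('scene');a=cv2.resize(img[100:220,250:410,::-1],(800,600),interpolation=2);cv2.imwrite('pics/s3.png',np.clip(a*1.6,0,255).astype(np.uint8));np.savez('s3.npz',img=img,P=P,d=d)"
```

```text
time_s: 12.68
position: [0.4529, -0.2126, 0.2117]
orientation: [[0.492, -0.87, 0.001], [-0.87, -0.492, -0.0], [0.001, -0.001, -1.0]]
wrist_force: [1.0, -0.4, -0.0]
gripper_width: 0.0611
grasp_force: 0.0
time_s: 13.18
position: [0.4271, -0.3088, 0.211]
orientation: [[0.452, -0.892, 0.0], [-0.892, -0.452, 0.0], [0.0, -0.0, -1.0]]
wrist_force: [-0.5, 0.4, -0.4]
gripper_width: 0.0615
grasp_force: 0.0
[ 0.4273 -0.3083  0.2109] -153.09 13.225
1690 z 0.0346 [ 433.6 -326.5] [ 433.7 -326.9] [(35.9, 28.4), (30.4, 118.4)]
```

View pics/s3.png

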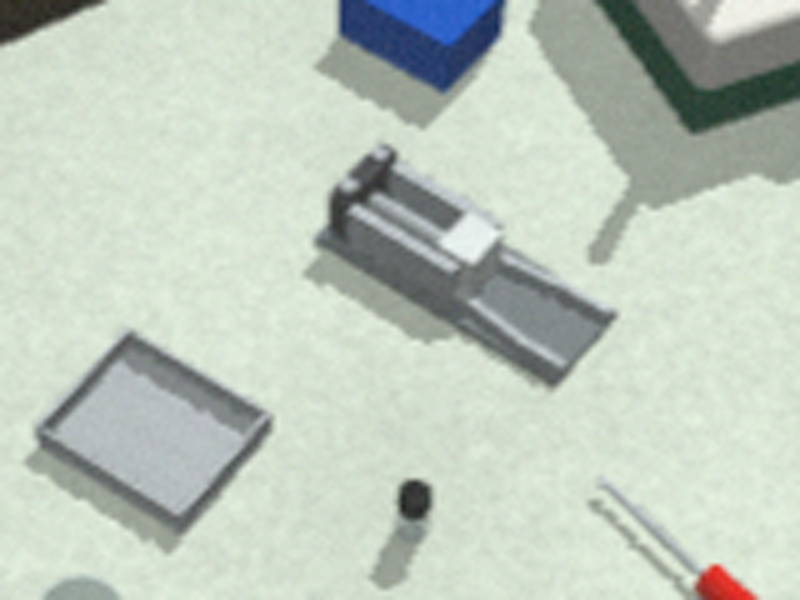

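View pics/w3.png

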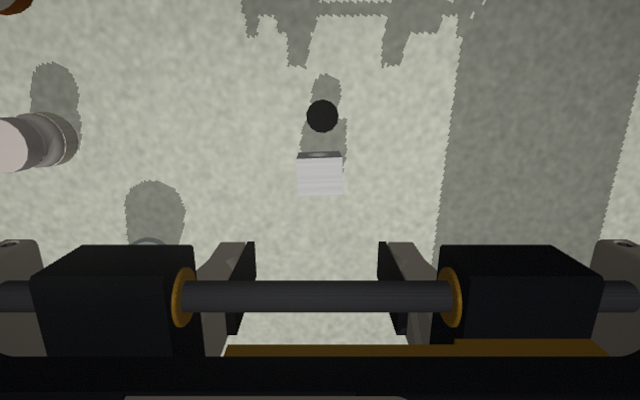

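The scene crop shows the first sleeve seated between the cheeks at (470,237), so it fits and is sleeve a. The wrist view shows the other sleeve at (320,177), with the stopper beyond it on its bore axis, clear of a grasp across its sides.

```bash
python3 -m handwheel '[[0.7,0.0063,-0.0184,-0.03,0,0,0.026],[0.7,0,0,-0.045,0,0,0],[0.7,0,0,-0.04,0,0,0],[0.7,0,0,-0.0175,0,0,0],[0.7,0,0,0,0,0,0],[0.25,0,0,0,0,0,0],[0.25,0,0,0,0,0,0],[0.25,0,0,0,0,0,0],[0.25,0,0,0,0,0,0]]' 25 && python3 -m handwheel '[[0.25,0,0,0.03,0,0,0],[0.25,0,0,0.05,0,0,0],[0.25,0,0,0.06,0,0,0]]'
python3 - <<'E'
from h import *
f=np.load("s3.npz");P=f["P"];ex=np.array([-.9951,-.0993]);ey=np.array([-ex[1],ex[0]])
q=P[...,:2]*1000-[523.4,214.1];gx=q@ex;gy=q@ey
m=(f["img"].mean(-1)>120)&(abs(gy)<30)&(gx>-90)&(gx<90)&(P[...,2]>.035);print(m.sum(),gx[m].mean(),gy[m].mean(),np.percentile(gx[m],[3,97]),P[m][:,2].mean())
E
```

```text
time_s: 14.4
position: [0.4338, -0.327, 0.0789]
orientation: [[0.476, -0.88, 0.001], [-0.88, -0.476, -0.0], [0.001, -0.001, -1.0]]
wrist_force: [-0.6, 2.2, 6.1]
gripper_width: 0.036
grasp_force: 25.0
time_s: 14.78
position: [0.4325, -0.3267, 0.2187]
orientation: [[0.475, -0.88, -0.002], [-0.88, -0.475, 0.001], [-0.002, 0.002, -1.0]]
wrist_force: [1.5, -0.2, -1.1]
gripper_width: 0.0359
grasp_force: 25.0
117 29.3655533894783 -5.602138083125362 [ 4.70000256 84.25375753] 0.042038309413734674
```

```bash
python3 -m handwheel '[[0.25,0.0151,0.0547,0,0,0,0.1175],[0.25,0.0151,0.0547,0,0,0,0.1175],[0.25,0.0151,0.0547,0,0,0,0.1175],[0.25,0.0151,0.0547,0,0,0,0.1175],[0.25,0.0151,0.0547,0,0,0,0.1175],[0.25,0.0151,0.0547,0,0,0,0.1175],[0.25,0.0151,0.0547,0,0,0,0.1175],[0.25,0.0151,0.0547,0,0,0,0.1175],[0.25,0.0151,0.0547,0,0,0,0.1175],[0.25,0.0151,0.0547,0,0,0,0.1175]]' && python3 -m handwheel '[[0.25,0,0,-0.03,0,0,0],[0.25,0,0,-0.04,0,0,0],[0.25,0,0,-0.03,0,0,0],[0.25,0,0,-0.02,0,0,0],[0.25,0,0,0,0,0,0]]'
```

```text
time_s: 16.02
position: [0.5844, 0.2218, 0.2181]
orientation: [[0.995, 0.103, -0.0], [0.103, -0.995, 0.0], [-0.0, -0.0, -1.0]]
wrist_force: [1.3, -1.3, -0.6]
gripper_width: 0.0361
grasp_force: 25.0
time_s: 16.65
position: [0.5833, 0.2193, 0.0963]
orientation: [[0.995, 0.099, -0.003], [0.099, -0.995, -0.002], [-0.003, 0.002, -1.0]]
wrist_force: [0.3, 0.6, -0.5]
gripper_width: 0.0361
grasp_force: 25.0
```

```bash
python3 -m handwheel '[[0.25,0,0.0006,-0.006,0,0,0],[0.25,0,0,-0.003,0,0,0],[0.25,0,0,0,0,0,0],[0.55,0,0,0,0,0,0],[0.55,0,0,0,0,0,0],[0.55,0,0,0.01,0,0,0],[0.55,0,0,0.04,0,0,0],[0.2,0.036,0.0036,0.01,0,0,0],[0,0,0,0,0,0,0],[0,0,0,0,0,0,0]]' && python3 -m handwheel '[[0,0,0,-0.03,0,0,0],[0,0,0,-0.03,0,0,0],[0,-0.004,-0.0004,0,0,0,0],[0,-0.008,-0.0008,0,0,0,0],[0,-0.008,-0.0008,0,0,0,0],[0,-0.006,-0.0006,0,0,0,0],[0,-0.006,-0.0006,0,0,0,0],[0,-0.006,-0.0006,0,0,0,0],[0,-0.006,-0.0006,0,0,0,0],[0,-0.006,-0.0006,0,0,0,0]]'
```

```text
time_s: 17.9
position: [0.6198, 0.224, 0.149]
orientation: [[0.995, 0.099, -0.001], [0.099, -0.995, -0.0], [-0.001, 0.0, -1.0]]
wrist_force: [-0.0, 0.4, -0.2]
gripper_width: 0.024
grasp_force: 0.0
time_s: 19.15
position: [0.5699, 0.2192, 0.089]
orientation: [[0.995, 0.099, -0.0], [0.099, -0.995, -0.0], [-0.0, 0.0, -1.0]]
wrist_force: [0.0, -0.7, -0.1]
gripper_width: 0.0003
grasp_force: 0.1
```

```bash
python3 -m handwheel '[[0,-0.004,-0.0006,-0.002,0,0,0],[0,-0.003,-0.0004,0,0,0,0],[0,-0.002,-0.0002,0,0,0,0],[0,0,0,0,0,0,0]]' && python3 -m handwheel '[[0,-0.002,-0.0002,0,0,0,0],[0,-0.001,-0.0001,0,0,0,0],[0,0,0,0,0,0,0]]'&& python3 -m handwheel '[[0,-0.001,-0.0001,0,0,0,0],[0,-0.001,-0.0001,0,0,0,0],[0,0,0,0,0,0,0]]'
```

```text
time_s: 19.65
position: [0.5612, 0.218, 0.0871]
orientation: [[0.995, 0.1, -0.0], [0.1, -0.995, -0.0], [-0.0, 0.0, -1.0]]
wrist_force: [-0.1, 0.2, 0.2]
gripper_width: 0.0006
grasp_force: 0.0
time_s: 20.02
position: [0.5588, 0.218, 0.0873]
orientation: [[0.995, 0.1, 0.001], [0.1, -0.995, 0.0], [0.001, -0.0, -1.0]]
wrist_force: [2.6, -1.1, -0.5]
gripper_width: 0.0006
grasp_force: 1.3
time_s: 20.4
position: [0.5582, 0.2184, 0.088]
orientation: [[0.995, 0.1, 0.004], [0.1, -0.995, 0.002], [0.004, -0.001, -1.0]]
wrist_force: [7.6, -1.0, 0.8]
gripper_width: 0.0007
grasp_force: 3.8
```

```bash
python3 -m handwheel '[[0,-0.001,-0.0001,0,0,0,0],[0,-0.001,-0.0001,0,0,0,0],[0,0,0,0,0,0,0]]' && python3 -m handwheel '[[0,0.012,0.001,0,0,0,0],[0,0.01,0.001,0.02,0,0,0],[0.3,0,0,0.05,0,0,0],[0.55,-0.02,0.04,0.05,0,0,0],[0.55,-0.04,0.02,0.02,0,0,0],[0.55,-0.04,0,0,0,0,0],[0.55,-0.04,0,0,0,0,0],[0.55,0,0,0,0,0,0]]' && python3 w.py w4
```

```text
time_s: 20.78
position: [0.5577, 0.2188, 0.0887]
orientation: [[0.995, 0.101, 0.007], [0.101, -0.995, 0.003], [0.007, -0.002, -1.0]]
wrist_force: [11.9, -0.7, 0.5]
gripper_width: 0.0003
grasp_force: 5.9
time_s: 21.78
position: [0.4352, 0.2761, 0.2237]
orientation: [[0.995, 0.101, -0.002], [0.101, -0.995, -0.001], [-0.002, 0.0, -1.0]]
wrist_force: [1.0, -0.7, 0.5]
gripper_width: 0.0477
grasp_force: 0.0
[0.4366 0.2766 0.2239] -84.2 21.825
```

View pics/w4.png

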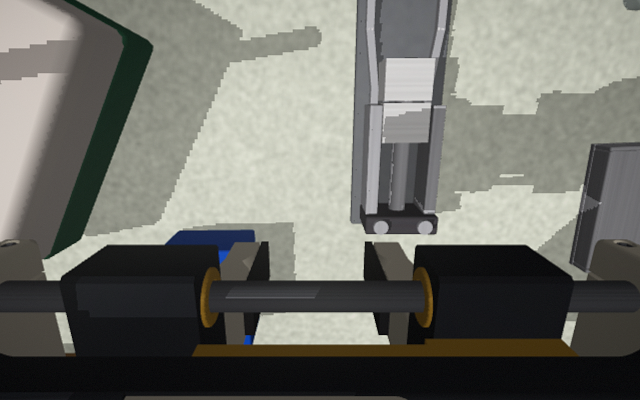

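The view shows sleeve a between the cheeks at (408,123), and sleeve b right behind it at (410,78), stopped at the nose.

```bash
python3 - <<'E'
from h import *
f=np.load("w4.npz");P=f["P"];g=f["img"].mean(-1);ex=np.array([-.9951,-.0993]);ey=np.array([-ex[1],ex[0]])
q=P[...,:2]*1000-[523.4,214.1];gx=q@ex;gy=q@ey
print(np.round(gx[50:150:4,408],1));print(g[50:150:4,408].astype(int));print(np.round(P[50:150:4,408,2]*1000))
for lo,hi in((-35,2),(8,40)):
    m=(g>120)&(abs(gy)<17.5)&(gx>lo)&(gx<hi)&(P[...,2]>.037);print(m.sum(),gx[m].min(),gx[m].max(),gy[m].mean())
    c,s,a=cv2.minAreaRect((P[m][:,:2]*1000).astype(np.float32));print(c,s,a)
# tray
z=P[...,2];
f=np.load("w3.npz")
E
```

```text
[-35.  -31.7 -25.  -22.3 -19.5 -16.7 -14.  -11.1  -8.3  -5.5  -2.6   0.3
   3.2   6.1   9.   12.   15.   17.9  20.9  24.   26.9  30.1  33.2  37.6
  41.2]
[110 110 186 204 211 208 208 206 207 204 210 205 210 129 206 215 147 148
 147 149 148 144 145 138 102]
[ 7.  8. 43. 42. 43. 42. 42. 43. 43. 42. 41. 42. 43. 32. 43. 42. 41. 43.
 42. 42. 44. 42. 42. 31. 29.]
1784 -25.154833152345898 1.738928107428877 -0.4061110388076603
(535.0274658203125, 215.569580078125) (26.871557235717773, 34.35080337524414) 5.767763137817383
1642 8.245784996087247 36.41633928584876 -0.6662891697549218
(501.15509033203125, 212.1399383544922) (28.161605834960938, 34.46876525878906) 5.726174354553223
```

```bash
python3 -m handwheel '[[0.6,0.05,-0.03,0,0,0,0],[0.6,0.0507,-0.0307,0,0,0,0],[0.6,0,0,-0.03,0,0,0],[0.6,0,0,-0.045,0,0,0],[0.6,0,0,-0.045,0,0,0],[0.6,0,0,-0.014,0,0,0],[0.6,0,0,0,0,0,0]]' && python3 -m handwheel '[[0.25,0,0,0,0,0,0],[0.25,0,0,0,0,0,0],[0.25,0,0,0,0,0,0],[0.25,0,0,0,0,0,0]]' 25
```

```text
time_s: 22.7
position: [0.5387, 0.2156, 0.089]
orientation: [[0.995, 0.099, -0.002], [0.099, -0.995, -0.002], [-0.002, 0.001, -1.0]]
wrist_force: [0.3, 1.5, 0.8]
gripper_width: 0.0531
grasp_force: 0.0
time_s: 23.2
position: [0.539, 0.2165, 0.0912]
orientation: [[0.995, 0.1, 0.002], [0.1, -0.995, 0.001], [0.002, -0.001, -1.0]]
wrist_force: [-0.7, 0.8, 6.8]
gripper_width: 0.0356
grasp_force: 25.0
```

```bash
python3 -m handwheel '[[0.25,0.01,0.001,0,0,0,0],[0.25,0.015,0.0015,0,0,0,0],[0.25,0.01,0.001,0.02,0,0,0],[0.25,0,0,0.06,0,0,0],[0.25,-0.0257,-0.0496,0,0,0,0],[0.25,-0.0257,-0.0496,0,0,0,0],[0.25,-0.0257,-0.0496,0,0,0,0],[0.25,-0.0257,-0.0496,0,0,0,0],[0.25,-0.0257,-0.0496,0,0,0,0],[0.25,0,0,0,0,0,0]]' && python3 w.py w5 && python3 - <<'E'
from h import *
f=np.load("w5.npz");P=f["P"];z=P[...,2]
m=(abs(P[...,0]-.445)<.09)&(abs(P[...,1]+.028)<.09)&(z>.012)&(z<.03)
p=P[m];print(len(p),cv2.minAreaRect((p[:,:2]*1000).astype(np.float32)))
E
```

```text
time_s: 24.45
position: [0.4424, -0.0311, 0.1699]
orientation: [[0.995, 0.096, -0.0], [0.096, -0.995, 0.0], [-0.0, -0.0, -1.0]]
wrist_force: [1.1, 0.3, -0.1]
gripper_width: 0.0357
grasp_force: 25.0
[ 0.444  -0.0298  0.1703] -84.42 24.5
2677 ((459.51959228515625, -25.59915542602539), (95.03356170654297, 100.34487915039062), 7.992067337036133)
```

View pics/w5.png

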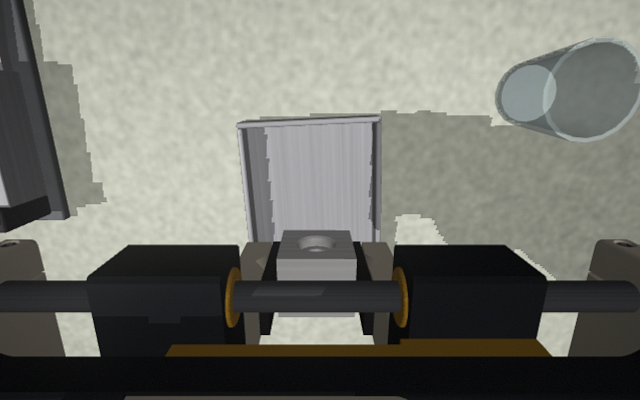

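The view shows the sleeve held level over the tray, whose far wall is at rows 117–125. The tray centre comes out at about (0.447, -0.0275).

```bash
python3 -m handwheel '[[0.25,0.003,0.0023,-0.02,0,0,0.04],[0.25,0,0,-0.03,0,0,0],[0.25,0,0,-0.022,0,0,0],[0.25,0,0,-0.006,0,0,0],[0.25,0,0,-0.004,0,0,0],[0.25,0,0,0,0,0,0]]'
```

```text
time_s: 25.25
position: [0.4484, -0.0259, 0.0881]
orientation: [[0.99, 0.14, 0.001], [0.14, -0.99, 0.0], [0.001, -0.0, -1.0]]
wrist_force: [0.3, -0.0, -0.5]
gripper_width: 0.0361
grasp_force: 25.0
```

```bash
python3 -m handwheel '[[0.25,0,-0.001,-0.002,0,0,0],[0.25,0,0,0,0,0,0],[0.46,0,0,0,0,0,0],[0.46,0,0,0,0,0,0],[0.46,0,0,0.01,0,0,0],[0.46,0,0,0.04,0,0,0],[0.46,-0.02,0.02,0.06,0,0,0],[0.46,0,0.05,0.03,0,0,0],[0.46,0,0.05,0,0,0,0],[0.46,0,0,0,0,0,0]]' && python3 -c "
from h import *
img,d,P,m=cloud('scene');a=img[85:335,180:460,::-1];cv2.imwrite('pics/s4.png',np.clip(cv2.resize(a,(672,600),interpolation=2)*1.6,0,255).astype(np.uint8))
p=P[(abs(P[...,0]-.447)<.04)&(abs(P[...,1]+.027)<.035)&(P[...,2]>.03)];print(len(p),p.mean(0),p[:,2].std(),cv2.minAreaRect((p[:,:2]*1000).astype(np.float32)),r.read_state()['position'])"
```

```text
time_s: 26.5
position: [0.4293, 0.0942, 0.2236]
orientation: [[0.99, 0.143, 0.002], [0.143, -0.99, 0.002], [0.002, -0.001, -1.0]]
wrist_force: [-0.1, 0.2, -0.4]
gripper_width: 0.0406
grasp_force: 0.0
292 [ 0.44170957 -0.00953009  0.17717985] 0.10389977678023124 ((445.6258239746094, -19.942533493041992), (74.61540985107422, 56.27804183959961), 2.6145646572113037) [0.42885295 0.09274006 0.22291624]
```

View pics/s4.png

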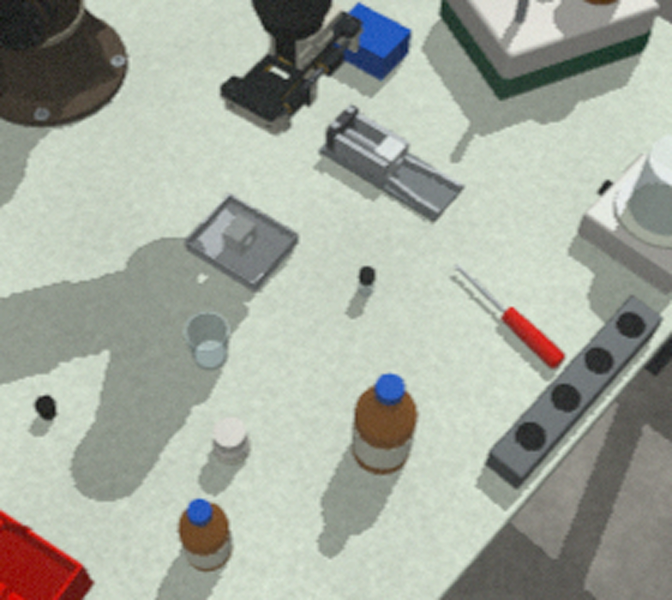

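The picture shows sleeve b flat in the tray at (240,235), sleeve a on the pin at (390,150), and every bystander upright in its place.

```bash
python3 -c "
from plant import r
print(r.finish_job())"
```

```text
the job is handed in; nothing more can be done
None
```

I tried both sleeves and handed the job in, with no verdict given back: sleeve a slid on and is fully on the pin, and sleeve b was stopped at the nose and lies flat in the reject tray; nothing else looked moved, at about 26.5 s of the 67 s.

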